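# Hang the recipe board on the rail and hold the clip open on it

## Robot

A 7-joint arm with a two-finger parallel gripper is mounted at the origin on the work surface. World frame = base frame: x ahead of the robot, y to its left, z up, the work surface at z = 0. Lengths are in m, angles in rad, forces in N, time in s.
With the tool pointing down it reaches from about 0.425 to 0.875 m from the base axis. Payload 4.7 kg.
Tool frame: the origin (TCP) lies between the finger pads; the fingertips stand 11 mm ahead of it and the grasp point (between the pads) lies 8 mm behind it; x points along the fingers, z is the direction in which the jaws open and shut, and the axes are right-handed (so a half turn about x gives the same grasp; the last joint's range is limited). The gripper opens to 85 mm and grips with 20 to 120 N. Pads are 22 mm wide; open, the fingers measure 114 mm over their backs; the gripper's body (76 mm by 85 mm) begins 54 mm behind the grasp point. The pads swing forward as they close: fully open they stand 13 mm farther back than shut.
Start: joints at [-1.245, 0.321, -0.07, 1.45, 0.023, 1.371, -0.057], TCP at [0.199, 0.619, 0.242] pointing down, gripper open.
Joint ranges: [-2.86, 2.86], [-0.3, 2.09], [-1.38, 1.24], [0.06, 2.45], [-1.56, 4.7], [0.09, 2.05], [-2.69, 2.69]. Speed limits (rad/s): [2.57, 2.57, 3.14, 3.14, 3.14, 3.14, 3.14].

## Interface

Orientations are given as [roll, pitch, yaw] about the fixed x, y, z axes, in that order (R = Rz(yaw) Ry(pitch) Rx(roll)).
In Python, from cell import manip gives the robot as it stands.
- The arm moves only by the shell command python3 -m inch 'ROWS' [FORCE]. ROWS is JSON, a list of rows, each an object with "gripper": the closure in counts, from 0 (fully open) to 255 (shut); "slide": the shift along the tool's x, y, z in units of 400 mm (1.0 is 400 mm), a list of three; "delta_rot": the turn, a rotation vector about the tool's x, y, z in units of 2 pi rad (1.0 is 2 pi rad), a list of three. In form: [{"gripper": gripper, "slide": [dx, dy, dz], "delta_rot": [ax, ay, az]}, ...]. A call has 1 to 5 rows; each row is the pose to reach, as a shift and turn from the pose measured when the call began, along the tool's axes at that moment, turning the shorter way round; what a row does not reach only later rows make up. A row lasts 1/8 s, in which the tool goes at most 62.5 mm and 10.7 degrees, less where a joint would pass 70% of its speed; a pose out of reach is approached as far as the arm can. A call with a number of a shift or a turn outside -1 to 1 is refused whole. A call with a gripper value outside its range is refused whole. The fingers move at their own pace and stop on an object; FORCE is the grip in N (left out, the last holds). Time passes only in rows, so rows that repeat a pose let the fingers close. It gives the time, the measured TCP pose, the force and the opening at its end, in the units of the state.
- manip.observe(): the state, without advancing time (a new reading comes with each control period).
- manip.get_image(name): name is "scene" or "top" or "wrist"; returns (picture, depth): 400x640x3 uint8, red, green, blue; 400x640 float32, m along the optical axis (not along the pixel's ray), 0 where there is no reading.
- manip.get_calibration(name): a dict with "fx", "fy", "cx", "cy" (pixels), "pose" (4x4, takes a point from camera to world coordinates). Camera axes: x right, y up, looking along -z (the intrinsics and any distortion apply to the point x, -y, -z); pixel columns grow to the right and rows downward; lengths in m; the calibration is good to about 2 mm. A picture is of the moment at which its call begins: read the wrist's pose just before it. get_calibration takes no time and is no camera call; for the wrist camera it gives the pose at the moment of the call.
- manip.close_job(): hands the job in, once; it reports no verdict.
The state is a dict: "time": time; "qpos": joint angles; "dq": joint speeds; "joint_torque": joint torques, N m; "eef_pos": TCP position; "ee_rot": TCP orientation; "contact_force": force on the tool from outside, world axes, zero at the start; "ft_torque": the same for the moment, N m; "opening": finger opening in m.
Only numpy, scipy, OpenCV 4.12 (cv2) and the standard library are available. Lean on these libraries where they do the work, as an engineer would, in place of code of your own. Each camera call takes 0.05 s, during which the arm holds its last target.

## Task

Lift the bamboo recipe board out of its grooved stand and hang it by the metal channel on its back over the flat steel rail, near its middle. Then take the steel spring clip by its handles, squeeze it wide open and bring it down over the board's top edge so that one jaw is in front of the board and the other behind it, both jaw tips reaching a good centimetre below the edge and not pressing on the board. Finish like that, still squeezing and holding the clip open in the gripper so a card can be slipped in; leave everything else where it is.

Things in the scene. Friction and masses are not known exactly. Their poses are not given: they have to be found in the camera images.
- board_center (a point): Centre of the plain bamboo recipe board, about 0.14 kg: an upright panel 8 mm thick (x), 90 mm wide (y), 110 mm tall (z), standing in the stand's groove, z up. A hanging channel is on its back (+x). Above the channel the panel is bare for 40 mm: grasp it there, across the 8 mm thickness (along x), at the middle of the width.
- board_top (a point): Middle of the board's top edge, 55 mm above board_center; axes as the board's.
- board_channel (a point): Middle of the underside of the aluminium channel's 4 mm thick roof, 9 mm behind (board +x) and 44 mm below board_top. Channel 60 mm wide (y), open downward, 10 mm from panel to tongue; the tongue hangs 20 mm straight down from the roof, then flares outward for 10 mm, ending 75 mm below the top edge. This point rests on the rail's top when hung.
- board: The same board; origin at the centre of the panel's underside.
- stand: Fixed dark wooden stand, 60 mm (x) by 116 mm (y) by 40 mm tall, with a groove along y 10 mm wide, 98 mm long and 25 mm deep in which the board stands, its channel to +x. Origin at the centre of its underside, on the white shelf insert. It and the clip may swap sides (left or right).
- rail_mid (a point): Middle of the top of the fixed flat steel rail: a bar 6 mm thick (x), 28 mm tall (z), 260 mm long (y), its top 100 mm above the shelf insert, on posts 122 mm either side of the middle. x points across the bar away from the robot, y along it, z up. The board hangs with its panel on the robot's side (-x) of the bar and the tongue beyond it.
- rail: The same rail; origin at the middle of its foot, 100 mm below rail_mid.
- clip_pivot (a point): Pivot of the steel spring clip (65 g), which stands on its closed jaws, handles up; its middle in plan, 40 mm above jaw tips and shelf insert. x is the direction in which the handles are squeezed and the jaws part; y runs along the 40 mm wide jaws. Handle plates 26 mm wide, from 6 to 48 mm above the pivot, in a V 47 mm wide at the top; squeezed they are parallel, 20 mm over the outside.
- clip: The same clip; its +x half, origin at the jaw tips (underside while closed), in the middle. It leans 0.3 rad when squeezed. Squeeze the handles 25 to 40 mm above the pivot, with 12 N or more, to the stop; the jaw tips are then 24 mm apart and 38 mm below the pivot, evenly to both sides, with room for an edge up to 28 mm above the tips.
- jaw_a (a point): Tip of the clip's +x jaw, middle of its inner lower edge.
- jaw_b (a point): Tip of the clip's -x jaw, middle of its inner lower edge.
- clip_open (a joint): Opening angle between the clip's halves, rad: 0 closed (jaws together), 0.60 fully squeezed (stop). A spring closes it: it takes about 4 N at the handles to begin and about 10 N at the stop.
- canister: Bystander, leave alone: domed steel canister with a small press button on its lid, 90 mm across and 133 mm tall. Origin at its underside.
- dipper: Bystander, leave alone: olive wood honey dipper lying down, 145 mm long. Origin at the middle of its underside, approximately.
- cazuela: Bystander, leave alone: miniature clay cazuela (open bowl), 100 mm across and 36 mm tall. Origin at its underside.
- bowls: Bystander, leave alone: two stacked glass prep bowls, 104 mm across and 58 mm tall together (one piece). Origin at its underside.
- mill: Bystander, leave alone: dark wooden pepper mill, 54 mm across and 132 mm tall. Origin at its underside.
- salt: Bystander, leave alone: white ceramic salt jar with wooden lid, 68 mm across and 75 mm tall. Origin at its underside.
- spoon: Bystander, leave alone: wooden spoon lying down, 190 mm long, roughly along x. Origin at the middle of its underside, approximately.
There are look-alikes about, which are no part of the job. What is shaped like the board but blue is not meant.

How it is judged:
On the way, in this order (a step that is already met when the one before it is completed fails the run):
1. the board hangs on the rail by its channel, let go by the gripper (z of board_channel in the frame of rail_mid between -0.006 and 0.006 m and x of board_channel in the frame of rail_mid between -0.009 and 0.009 m and y of board_channel in the frame of rail_mid between -0.08 and 0.08 m and angle between board_center's own z axis and vertical below 0.25 rad and angle between the x axis of board_center and the x axis of rail_mid, either way round below 0.3 rad and contact force between board and rail above 0.4 N and contact force between board and the fingers below 0.2 N), for 0.2 s.
2. the clip is lifted off the shelf insert by its handles (height (world z) of clip_pivot above 0.09 m and contact force between clip and the fingers above 1 N), for 0.1 s.
At the end, for the whole second after the job is handed in: Board on the rail (channel roof within 6 mm in height, 9 mm across, 80 mm along; tilt under 0.25, turn under 0.3 rad), off the fingers. Clip held at rest, open over 0.40 rad, jaw tips either side of the board, 8 mm or more below its top edge, within its width, under 2 N on it (all of step 1 and value of joint clip_open above 0.4 rad and contact force between clip and the fingers above 2 N and contact force between clip and board below 2 N and ((x of jaw_a in the frame of board_top above 0.004 m and x of jaw_b in the frame of board_top below -0.004 m) or (x of jaw_b in the frame of board_top above 0.004 m and x of jaw_a in the frame of board_top below -0.004 m)) and z of each of jaw_a, jaw_b in the frame of board_top below -0.008 m and y of jaw_a in the frame of board_top between -0.045 and 0.045 m and y of jaw_b in the frame of board_top between -0.045 and 0.045 m and linear speed of clip below 0.03 m/s); the arm keeps its last pose, push and grip.
It fails at once if a bystander is moved by more than 30 mm (distance of any of canister, dipper, cazuela, bowls, mill, salt, spoon from where it was at the start of the episode above 0.03 m).
It also fails if it takes over 58 s, if anything falls off the work surface, if the arm or the gripper's body presses on something with over 40 N, if the wrist force passes 120 N, or if a joint passes its speed limit or range.

## Working session

There is one attempt and no reset: what is moved stays moved. The work goes in short steps, Python scripts to look and compute and a shell command to move; the robot and the scene stay as the last step left them, time stands still between calls to the robot, and variables do not carry over. Pictures are saved under pics/ and viewed, and the job is handed in when it is done.

```bash
ls; mkdir -p pics
cat > h.py <<'E'
import numpy as np, cv2
from cell import manip
def grab(n,tag):
    c=manip.get_calibration(n); p,d=manip.get_image(n)
    cv2.imwrite(f'pics/{tag}.png',cv2.cvtColor(p,cv2.COLOR_RGB2BGR)); np.savez(f'pics/{tag}.npz',p=p,d=d,pose=c['pose'],k=[c['fx'],c['fy'],c['cx'],c['cy']])
    return p,d,c
def load(tag):
    z=np.load(f'pics/{tag}.npz'); return z['p'],z['d'],z['pose'],z['k']
def pts(d,T,k):
    v,u=np.mgrid[:d.shape[0],:d.shape[1]]
    P=np.stack([(u-k[2])/k[0]*d,-(v-k[3])/k[1]*d,-d],-1)
    return P@T[:3,:3].T+T[:3,3]
E
python3 - <<'E'
from h import *
print(manip.observe())
for n in ['scene','top','wrist']:
    p,d,c=grab(n,n+'0'); print(n,c)
E
```

```text
pics
{'time': 0.0, 'qpos': array([-1.24493902,  0.32181115, -0.07007185,  1.45167197,  0.02262057,
        1.37078956, -0.05695621]), 'dq': array([ 0.00130671,  0.00092681,  0.00073125,  0.00174492,  0.00100162,
       -0.00079159,  0.00040389]), 'joint_torque': array([ 1.78767277e-04, -4.93579030e+01, -3.81990960e-01, -3.14339340e+01,
        1.30371196e-02,  1.11358622e-02, -3.90775847e-05]), 'eef_pos': array([0.19927841, 0.61816037, 0.2412326 ]), 'ee_rot': array([-3.07690489,  1.56890296, -1.8178997 ]), 'contact_force': array([ 0.24927528,  0.11912058, -0.35745145]), 'ft_torque': array([ 0.00114416, -0.02086615, -0.0238602 ]), 'opening': 0.08536624412175896}
scene {'fx': 415.13041945387437, 'fy': 415.13041945387437, 'cx': 312.25293882778794, 'cy': 198.4029769683332, 'pose': array([[ 0.88042763, -0.38623345,  0.27508347,  0.98219323],
       [ 0.47385989,  0.73797897, -0.4804621 , -0.63446576],
       [-0.01743528,  0.55336313,  0.83275762,  1.30101305],
       [ 0.        ,  0.        ,  0.        ,  1.        ]])}
top {'fx': 422.1078304590916, 'fy': 422.1078304590916, 'cx': 317.1627133055103, 'cy': 193.36722255881597, 'pose': array([[-0.00378657,  0.98898779, -0.14794867,  0.43267147],
       [-0.99981165, -0.00656044, -0.01826536,  0.04642399],
       [-0.01903483,  0.14785164,  0.98882636,  1.25190664],
       [ 0.        ,  0.        ,  0.        ,  1.        ]])}
wrist {'fx': 308.59678408666866, 'fy': 308.59678408666866, 'cx': 317.42955494522187, 'cy': 197.11002369104173, 'pose': array([[ 0.30597377, -0.90574724, -0.29326096,  0.12495184],
       [ 0.95203661,  0.29027999,  0.09676683,  0.64291438],
       [-0.0025185 , -0.30880328,  0.95112259,  0.37267815],
       [ 0.        ,  0.        ,  0.        ,  1.        ]])}
```

View pics/scene0.png

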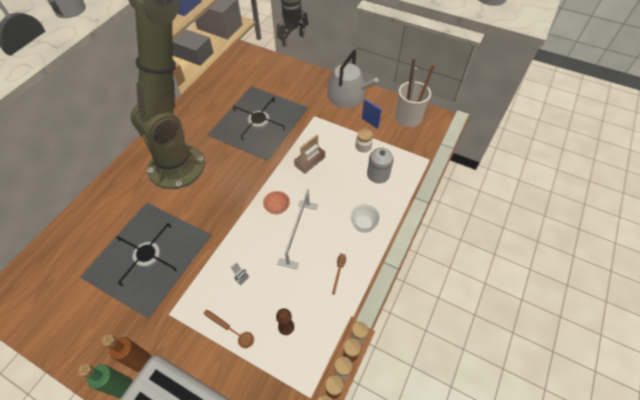

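View pics/top0.png

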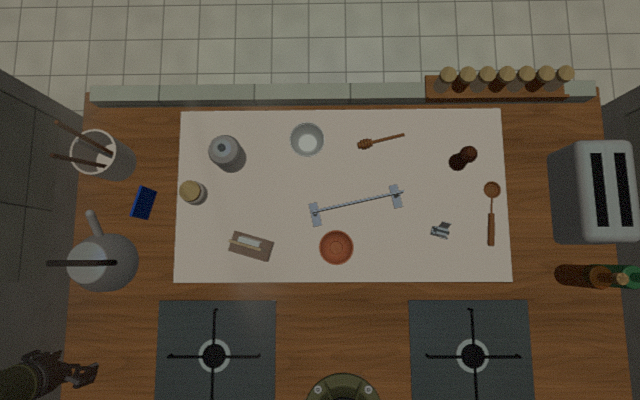

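View pics/wrist0.png

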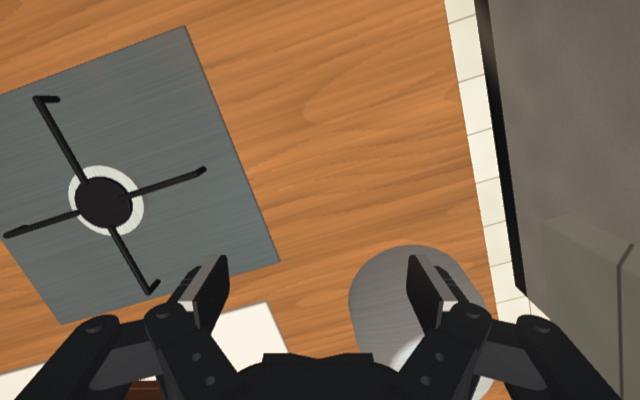

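The top view shows the stand with the bamboo board at about (250,244), the rail at (357,204) and the clip at (441,230). The blue board at (143,203) is the look-alike. I'll check enlarged crops and take depth measurements.

Run:
```python
from h import *
p,d,T,k=load('top0'); q,_,_,_=load('scene0')
f=lambda a,r,c,w,h,s:cv2.resize(a[r:r+h,c:c+w,::-1],None,fx=s,fy=s,interpolation=cv2.INTER_CUBIC)
A=f(p,215,215,75,60,5);B=f(p,205,410,75,60,5);C=f(q,125,285,75,60,5);D=f(q,245,215,75,60,5)
cv2.imwrite('pics/crop0.png',np.vstack([np.hstack([A,B]),np.hstack([C,D])]))
P=pts(d,T,k)
for (r,c) in [(150,250),(250,200),(203,357),(210,330),(196,385),(243,248),(247,235)]: print(r,c,P[r,c].round(4))
```

```text
150 250 [0.753  0.2726 0.0091]
250 200 [0.4529 0.4143 0.0075]
203 357 [ 0.5795 -0.0428  0.0845]
210 330 [0.5685 0.0316 0.0101]
196 385 [ 0.5961 -0.1184  0.1022]
243 248 [0.4699 0.2575 0.0938]
247 235 [0.4601 0.3011 0.0557]
```

View pics/crop0.png

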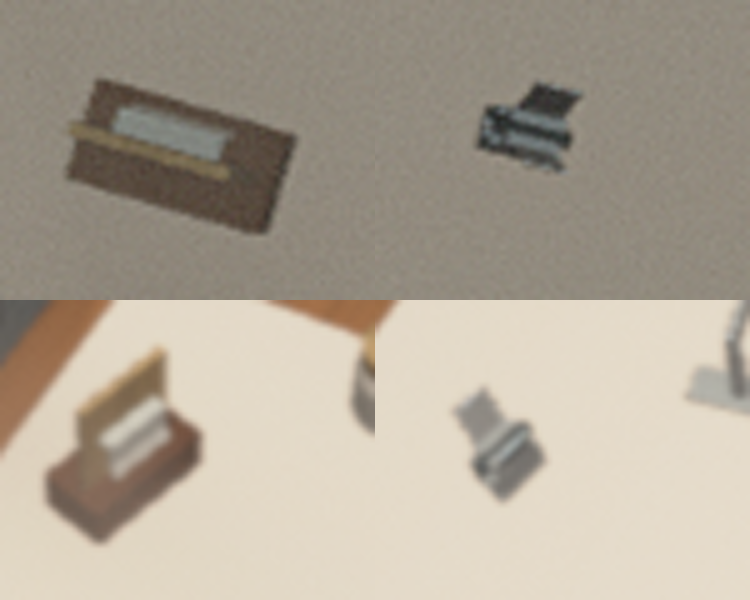

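```bash
cat >> h.py <<'E'
def ray(u,v,T,k,z):
    u=np.asarray(u,float);v=np.asarray(v,float)
    D=np.stack([(u-k[2])/k[0],-(v-k[3])/k[1],-np.ones_like(u)],-1)@T[:3,:3].T
    o=T[:3,3]; return o+D*((z-o[2])/D[...,2])[...,None]
def rep(P,name):
    c,s,a=r=cv2.minAreaRect((P[:,:2]*1000).astype(np.float32)); b=cv2.boxPoints(r)
    e=[b[1]-b[0],b[2]-b[1]]; e=max(e,key=np.linalg.norm)
    print(name,'c',np.round(c,1),'size',np.round(s,1),'long dir deg',round(np.degrees(np.arctan2(e[1],e[0])),1),'n',len(P))
E
python3 - <<'E'
from h import *
p,d,T,k=load('top0'); P=pts(d,T,k)
hsv=cv2.cvtColor(p,cv2.COLOR_RGB2HSV)
def sub(m,r0,r1,c0,c1):
    o=np.zeros_like(m);o[r0:r1,c0:c1]=m[r0:r1,c0:c1];return o
ins=P[115:130,190:200].reshape(-1,3); print('insert z',np.median(ins[:,2]), np.median(P[255:275,350:500,2]),np.median(P[255:275,190:220,2]))
stand=sub((P[...,2]>0.035),220,270,215,290)
v,u=np.nonzero(stand&(P[...,2]<0.065)); rep(ray(u,v,T,k,0.049),'stand top')
v,u=np.nonzero(stand&(P[...,2]>0.105)); rep(ray(u,v,T,k,0.134),'board top by depth')
bm=sub((hsv[...,0]>14)&(hsv[...,0]<32)&(hsv[...,1]>70)&(hsv[...,2]>100),225,270,215,290)
v,u=np.nonzero(bm); print(u.min(),u.max(),v.min(),v.max()); rep(ray(u,v,T,k,0.134),'board colour')
r=sub(P[...,2]>0.09,170,230,305,410); v,u=np.nonzero(r); rep(ray(u,v,T,k,0.109),'rail')
c=sub(P[...,2]>0.02,210,250,425,460); v,u=np.nonzero(c); print(P[v,u].min(0),P[v,u].max(0)); rep(P[v,u],'clip')
c=sub(P[...,2]>0.065,210,250,425,460); v,u=np.nonzero(c);rep(P[v,u],'clip hi')
for c0 in range(-40,41,20): pass
E
```

```text
insert z 0.010390444066090576 0.010047109979908875 0.01053992734789222
stand top c [463.2 258. ] size [118.1  59.9] long dir deg 73.6 n 610
board top by depth c [434.5 241.9] size [137.4 109.5] long dir deg 33.0 n 132
229 260 240 250
board colour c [463.8 259.4] size [86.8  7.4] long dir deg 73.6 n 94
rail c [591.5 -44.5] size [247.6 139.5] long dir deg 86.5 n 300
[ 0.43267147 -0.30285861  0.02204751] [0.52720001 0.04642399 1.25190664]
clip c [ 481.6 -126.3] size [ 50.  355.6] long dir deg -82.2 n 234
clip hi c [ 481.4 -125.1] size [ 50.  353.1] long dir deg -82.2 n 90
```

```bash
cat >> h.py <<'E'
from scipy.spatial.transform import Rotation as Ro
def pose():
    s=manip.observe(); return np.array(s['eef_pos']),Ro.from_euler('xyz',s['ee_rot']),s
def rdown(jawdeg,tilt=None):
    a=np.radians(jawdeg); z=np.array([np.cos(a),np.sin(a),0]); x=np.array([0,0,-1.]); return Ro.from_matrix(np.stack([x,np.cross(z,x),z],1))
def plan(target,jawdeg):
    p,R,s=pose(); sl=R.inv().apply(np.array(target)-p)/0.4
    best=min((rdown(jawdeg+o) for o in (0,180)),key=lambda q:(R.inv()*q).magnitude())
    for o in (0,180):
        q=rdown(jawdeg+o); rv=(R.inv()*q).as_rotvec()/(2*np.pi)
        print('o',o,'slide',sl.round(4),'rot',rv.round(4),'deg',np.degrees((R.inv()*q).magnitude()).round(1))
    print('dist',np.linalg.norm(sl)*.4,'q',np.round(s['qpos'],2),'t',s['time'])
E
python3 - <<'E'
from h import *
p,d,T,k=load('top0'); P=pts(d,T,k); ok=d>0.1
m=np.zeros(d.shape,bool);m[170:230,305:410]=1
m&=ok&(P[...,2]>0.09);v,u=np.nonzero(m);Q=ray(u,v,T,k,0.110);rep(Q,'rail');print(cv2.fitLine((Q[:,:2]*1000).astype(np.float32),cv2.DIST_HUBER,0,.01,.01).ravel())
m[:]=0;m[210:250,425:460]=1;m&=ok
for z in (.02,.06,.075):
    v,u=np.nonzero(m&(P[...,2]>z));rep(P[v,u],f'clip>{z}');print(P[v,u].max(0))
p,R,s=pose();print(R.as_matrix().round(2)); c=manip.get_calibration('wrist')['pose']
print('cam in tool',R.inv().apply(c[:3,3]-p).round(3),(R.inv().as_matrix()@c[:3,:3]).round(3))
plan([.463,.258,.26],-16.4)
E
```

```text
rail c [581.4 -44. ] size [  8.1 258. ] long dir deg -77.5 n 278
[ 2.1751629e-01 -9.7605669e-01  5.8149487e+02 -4.3821163e+01]
clip>0.02 c [ 501.9 -280.9] size [43.8 46.7] long dir deg -13.3 n 226
[ 0.52720001 -0.25930024  0.09946286]
clip>0.06 c [ 502.  -280.5] size [27.1 46.7] long dir deg -13.3 n 102
[ 0.52720001 -0.26299142  0.09946286]
clip>0.075 c [ 502.1 -280.5] size [25.5 46.7] long dir deg -13.9 n 61
[ 0.52720001 -0.26299142  0.09946286]
[[-0.   -0.95  0.31]
 [-0.    0.31  0.95]
 [-1.   -0.   -0.  ]]
cam in tool [-0.131  0.078  0.   ] [[ 0.001  0.309 -0.951]
 [ 0.001  0.951  0.309]
 [ 1.    -0.001  0.001]]
o 0 slide [-0.0453 -0.9036 -0.6551] rot [ 2.459e-01 -2.000e-04  2.000e-04] deg 88.5
o 180 slide [-0.0453 -0.9036 -0.6551] rot [-2.541e-01 -2.000e-04 -2.000e-04] deg 91.5
dist 0.44682032346647316 q [-1.24  0.32 -0.07  1.45  0.02  1.37 -0.06] t 0.15
```

```bash
python3 -m inch '[{"gripper":0,"slide":[-0.045,-0.9,-0.655],"delta_rot":[0.246,0,0]},{"gripper":0,"slide":[-0.045,-0.9,-0.655],"delta_rot":[0.246,0,0]},{"gripper":0,"slide":[-0.045,-0.9,-0.655],"delta_rot":[0.246,0,0]},{"gripper":0,"slide":[-0.045,-0.9,-0.655],"delta_rot":[0.246,0,0]},{"gripper":0,"slide":[-0.045,-0.9,-0.655],"delta_rot":[0.246,0,0]}]' 25
python3 -c "
from h import *
plan([.463,.258,.26],-16.4)"
```

```text
time: 0.78
eef_pos: [0.3841, 0.3643, 0.2546]
ee_rot: [-1.752, 1.57, -1.436]
contact_force: [0.4, 0.0, 0.1]
opening: 0.0852
o 0 slide [-0.0133 -0.3138  0.1051] rot [0.0957 0.     0.0001] deg 34.5
o 180 slide [-0.0133 -0.3138  0.1051] rot [-4.043e-01 -2.000e-04  0.000e+00] deg 145.5
dist 0.1324650949097826 q [-0.99  0.06  0.19  1.74 -0.01  1.35 -0.48] t 0.775
```

```bash
python3 -m inch '[{"gripper":0,"slide":[-0.013,-0.314,0.105],"delta_rot":[0.0957,0,0]},{"gripper":0,"slide":[-0.013,-0.314,0.105],"delta_rot":[0.0957,0,0]},{"gripper":0,"slide":[-0.013,-0.314,0.105],"delta_rot":[0.0957,0,0]},{"gripper":0,"slide":[-0.013,-0.314,0.105],"delta_rot":[0.0957,0,0]},{"gripper":0,"slide":[-0.013,-0.314,0.105],"delta_rot":[0.0957,0,0]}]' 25
python3 -c "
from h import *
grab('wrist','w1')
plan([.463,.258,.26],-16.4)"
```

```text
time: 1.4
eef_pos: [0.4629, 0.2577, 0.2596]
ee_rot: [-1.672, 1.57, -1.958]
contact_force: [0.0, -0.0, 0.3]
opening: 0.0853
o 0 slide [-0.0007  0.0002  0.0006] rot [0.0002 0.     0.0002] deg 0.1
o 180 slide [-0.0007  0.0002  0.0006] rot [-4.998e-01 -2.000e-04  0.000e+00] deg 179.9
dist 0.00038560505269756297 q [-0.87  0.05  0.32  1.73 -0.02  1.36 -0.83] t 1.45
```

View pics/w1.png

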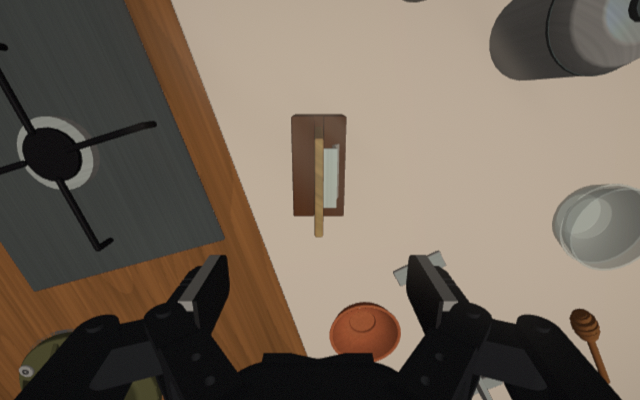

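The bamboo board stands in the dark stand at (319,190), upright in the image and with its channel to the right. I'll measure it from here.

Run:
```python
from h import *
p,d,T,k=load('w1'); P=pts(d,T,k); ok=d>.05
hsv=cv2.cvtColor(p,cv2.COLOR_RGB2HSV)
print('px',hsv[200,319],hsv[190,300],hsv[180,332])
m=np.zeros(d.shape,bool);m[100:245,285:352]=1
z=P[...,2]
print('insert',np.median(P[150,380:420,2]),'board top z',np.median(z[150:225,319]),'stand',np.median(z[130:200,303]))
mm=m&ok&(np.abs(z-.135)<.012); v,u=np.nonzero(mm); rep(ray(u,v,T,k,.135),'top depth')
mm=m&(hsv[...,0]>14)&(hsv[...,0]<32)&(hsv[...,1]>90)&(hsv[...,2]>100); v,u=np.nonzero(mm);print(u.min(),u.max(),v.min(),v.max());rep(ray(u,v,T,k,.135),'top col')
mm=m&ok&(np.abs(z-.05)<.008); v,u=np.nonzero(mm); rep(ray(u,v,T,k,.050),'stand')
mm=m&ok&(np.abs(z-.095)<.01); v,u=np.nonzero(mm); rep(ray(u,v,T,k,.095),'channel')
```

```text
px [ 19 117 144] [ 11 134  84] [ 39  22 166]
insert 0.009728363057948525 board top z 0.1350292782629336 stand 0.0499448365793799
top depth c [465.5 260.1] size [90.1  7.9] long dir deg 73.5 n 942
315 323 138 236
top col c [465.8 260.1] size [88.3  6.6] long dir deg 73.5 n 798
stand c [465.2 259.4] size [114.9  59.6] long dir deg 73.7 n 3562
channel c [477.5 264.3] size [76.8 19.4] long dir deg 79.9 n 796
```

```bash
python3 -c "
from h import *
plan([.4655,.260,.111],-16.5)"
```

```text
o 0 slide [0.3718 0.0071 0.0052] rot [0.0005 0.     0.0002] deg 0.2
o 180 slide [0.3718 0.0071 0.0052] rot [-4.995e-01 -2.000e-04  0.000e+00] deg 179.8
dist 0.14874480822666497 q [-0.87  0.05  0.32  1.73 -0.02  1.36 -0.83] t 1.45
```

```bash
python3 -m inch '[{"gripper":0,"slide":[0.12,0.007,0.005],"delta_rot":[0,0,0]},{"gripper":0,"slide":[0.24,0.007,0.005],"delta_rot":[0,0,0]},{"gripper":0,"slide":[0.33,0.007,0.005],"delta_rot":[0,0,0]},{"gripper":0,"slide":[0.372,0.007,0.005],"delta_rot":[0.0005,0,0]},{"gripper":0,"slide":[0.372,0.007,0.005],"delta_rot":[0.0005,0,0]}]' 25
python3 -m inch '[{"gripper":160,"slide":[0,0,0],"delta_rot":[0,0,0]},{"gripper":225,"slide":[0,0,0],"delta_rot":[0,0,0]},{"gripper":255,"slide":[0,0,0],"delta_rot":[0,0,0]},{"gripper":255,"slide":[0,0,0],"delta_rot":[0,0,0]},{"gripper":255,"slide":[0,0,0],"delta_rot":[0,0,0]}]' 25
```

```text
time: 2.08
eef_pos: [0.4649, 0.2599, 0.1103]
ee_rot: [-1.93, 1.568, -2.217]
contact_force: [0.5, -0.0, 1.1]
opening: 0.0855
time: 2.7
eef_pos: [0.465, 0.2601, 0.1107]
ee_rot: [-1.952, 1.569, -2.239]
contact_force: [-1.0, -0.5, 1.9]
opening: 0.0077
```

```bash
python3 -m inch '[{"gripper":255,"slide":[-0.03,0,0],"delta_rot":[0,0,0]},{"gripper":255,"slide":[-0.1,0,0],"delta_rot":[0,0,0]},{"gripper":255,"slide":[-0.2,0,0],"delta_rot":[0,0,0]},{"gripper":255,"slide":[-0.3,0,0],"delta_rot":[0,0,0]},{"gripper":255,"slide":[-0.36,0,0],"delta_rot":[0,0,0]}]' 40
python3 -c "
from h import *
grab('wrist','w2')
plan([.57,-.0461,.25],12.6)"
```

```text
time: 3.32
eef_pos: [0.4658, 0.2605, 0.2576]
ee_rot: [0.422, 1.57, 0.134]
contact_force: [0.9, 0.2, -0.6]
opening: 0.0076
o 0 slide [ 0.0248 -0.6638  0.4647] rot [-0.0807  0.0007 -0.0005] deg 29.1
o 180 slide [ 0.0248 -0.6638  0.4647] rot [ 0.4193 -0.0006 -0.0009] deg 150.9
dist 0.3242621453193052 q [-0.87  0.06  0.33  1.73 -0.02  1.35 -0.83] t 3.375
```

View pics/w2.png

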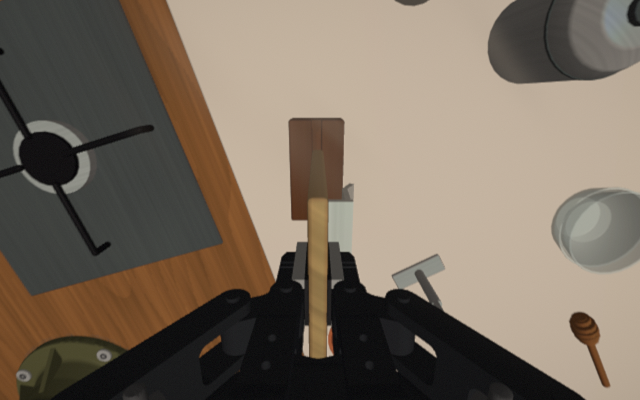

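The board is held upright between the pads at (318,260) and its channel hangs at (342,220). Next I'll carry it to a point over the front of the rail.

```bash
python3 -m inch '[{"gripper":255,"slide":[0.005,-0.13,0.09],"delta_rot":[-0.02,0,0]},{"gripper":255,"slide":[0.01,-0.26,0.18],"delta_rot":[-0.04,0,0]},{"gripper":255,"slide":[0.015,-0.38,0.27],"delta_rot":[-0.06,0,0]},{"gripper":255,"slide":[0.02,-0.5,0.35],"delta_rot":[-0.0807,0.0007,-0.0005]},{"gripper":255,"slide":[0.025,-0.6,0.42],"delta_rot":[-0.0807,0.0007,-0.0005]}]' 40
python3 -c "
from h import *
plan([.57,-.0461,.25],12.6)"
```

```text
time: 4.0
eef_pos: [0.5601, -0.0192, 0.2497]
ee_rot: [-2.186, 1.57, -1.967]
contact_force: [1.3, 1.1, -2.2]
opening: 0.0073
o 0 slide [-0.0008 -0.071   0.0095] rot [-0.0001 -0.      0.0001] deg 0.0
o 180 slide [-0.0008 -0.071   0.0095] rot [4.999e-01 1.000e-04 1.000e-04] deg 180.0
dist 0.028656125602189355 q [-0.54  0.13  0.58  1.69 -0.07  1.34  0.27] t 4.0
```

```bash
python3 -m inch '[{"gripper":255,"slide":[0,-0.04,0.006],"delta_rot":[0,0,0]},{"gripper":255,"slide":[0,-0.071,0.0095],"delta_rot":[0,0,0]},{"gripper":255,"slide":[0,-0.071,0.0095],"delta_rot":[0,0,0]},{"gripper":255,"slide":[0,-0.071,0.0095],"delta_rot":[0,0,0]}]' 40
python3 -c "
from h import *
plan([.57,-.0461,.25],12.6)
grab('wrist','w3'); grab('scene','s3')
p,d,T,k=load('s3');cv2.imwrite('pics/s3c.png',cv2.resize(p[130:290,220:380,::-1],None,fx=3.7,fy=3.7))"
```

```text
time: 4.5
eef_pos: [0.5698, -0.0445, 0.2495]
ee_rot: [2.513, 1.57, 2.734]
contact_force: [0.5, 0.6, -1.1]
opening: 0.0075
o 0 slide [-0.0013 -0.004  -0.0005] rot [ 0.0002 -0.0001 -0.0001] deg 0.1
o 180 slide [-0.0013 -0.004  -0.0005] rot [-4.998e-01  1.000e-04 -1.000e-04] deg 179.9
dist 0.0016771101581209956 q [-0.5   0.16  0.6   1.66 -0.09  1.35  0.33] t 4.5
```

View pics/w3.png

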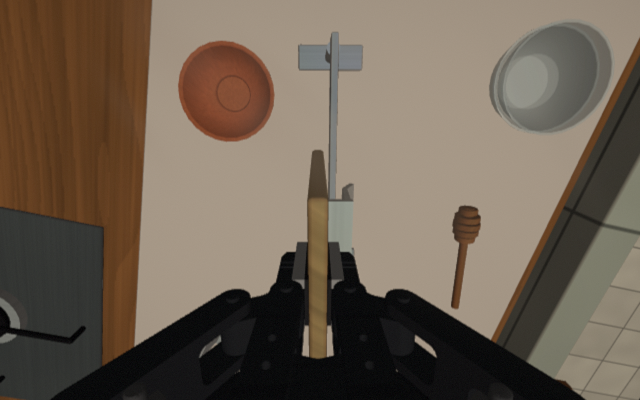

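View pics/s3c.png

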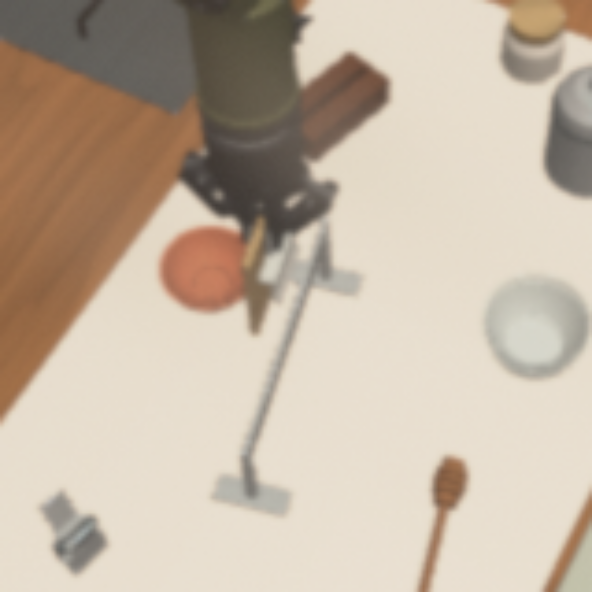

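Run:
```python
from h import *
p,d,T,k=load('w3'); P=pts(d,T,k); ok=d>.03
x=np.array([np.cos(np.radians(12.6)),np.sin(np.radians(12.6)),0]);y=np.array([-x[1],x[0],0])
pos=np.array([.5698,-.0445,.2495])
z=P[...,2]; m=np.zeros(d.shape,bool); m[75:190,315:350]=1
mm=m&ok&(abs(z-.11)<.006); v,u=np.nonzero(mm); Q=ray(u,v,T,k,.110); rep(Q,'rail'); 
L=cv2.fitLine((Q[:,:2]*1000).astype(np.float32),cv2.DIST_HUBER,0,.01,.01).ravel();print(L, 'rail z',np.median(z[mm]),'across rel TCP',np.percentile((Q-pos)@x,[2,50,98])*1000)
# height map rows across
for r in (160,175,190,205,215,225,235):
    print(r,[(c,round(float((P[r,c]-pos)@x*1000),1),round(float((P[r,c]-pos)@y*1000)),round(float(z[r,c]*1000))) for c in range(306,360,3)])
```

```text
rail c [573.2   5. ] size [ 6.2 97.2] long dir deg -77.4 n 817
[ 2.1624319e-01 -9.7633952e-01  5.7266449e+02  7.5900187e+00] rail z 0.1097331877614145 across rel TCP [11.17053885 14.14151093 17.08041814]
160 [(306, -13.1, 6, 11), (309, -9.5, 6, 10), (312, -2.3, 44, 200), (315, -0.5, 44, 203), (318, 1.2, 44, 202), (321, 3.0, 44, 202), (324, 8.7, 6, 9), (327, 12.4, 6, 9), (330, 12.0, 25, 109), (333, 14.6, 26, 111), (336, 23.4, 6, 9), (339, 26.9, 6, 10), (342, 30.6, 6, 10), (345, 34.2, 6, 11), (348, 38.0, 6, 9), (351, 41.4, 6, 11), (354, 45.1, 6, 11), (357, 48.9, 6, 10)]
175 [(306, -13.4, -13, 10), (309, -9.7, -13, 9), (312, -1.7, 43, 237), (315, -0.2, 44, 238), (318, 1.2, 44, 238), (321, 2.6, 44, 238), (324, 4.1, 43, 237), (327, 12.6, -13, 10), (330, 12.2, 12, 110), (333, 14.9, 12, 111), (336, 23.7, -13, 10), (339, 27.4, -13, 10), (342, 31.1, -13, 10), (345, 34.8, -13, 10), (348, 38.4, -12, 12), (351, 42.3, -13, 10), (354, 46.0, -13, 9), (357, 49.9, -13, 8)]
190 [(306, -13.5, -32, 10), (309, -2.4, 43, 262), (312, -1.2, 44, 263), (315, 0.0, 44, 263), (318, 1.2, 44, 264), (321, 2.4, 44, 
[... 1142 characters left out ...]
74), (318, 1.2, 33, 273), (321, 2.4, 33, 273), (324, 3.5, 33, 273), (327, 4.7, 32, 272), (330, 7.5, 16, 233), (333, 9.0, 16, 234), (336, 10.6, 16, 234), (339, 12.2, 16, 233), (342, 13.6, 16, 234), (345, 15.2, 16, 234), (348, 16.8, 16, 233), (351, 18.3, 16, 234), (354, 48.6, -80, 9), (357, 52.4, -80, 10)]
235 [(306, -14.1, -94, 10), (309, -2.2, 29, 273), (312, -1.1, 29, 274), (315, 0.1, 29, 274), (318, 1.2, 29, 274), (321, 2.4, 29, 273), (324, 3.5, 29, 273), (327, 4.7, 28, 272), (330, 7.6, 11, 234), (333, 9.1, 11, 234), (336, 10.7, 11, 234), (339, 12.2, 11, 234), (342, 13.9, 10, 234), (345, 15.4, 10, 234), (348, 17.0, 10, 234), (351, 18.6, 10, 233), (354, 49.1, -94, 10), (357, 53.0, -94, 10)]
```

```bash
python3 -m inch '[{"gripper":255,"slide":[0.05,0,0.009],"delta_rot":[0,0,0]},{"gripper":255,"slide":[0.11,0,0.009],"delta_rot":[0,0,0]},{"gripper":255,"slide":[0.16,0,0.009],"delta_rot":[0,0,0]},{"gripper":255,"slide":[0.18,0,0.009],"delta_rot":[0,0,0]},{"gripper":255,"slide":[0.18,0,0.009],"delta_rot":[0,0,0]}]' 40
python3 - <<'E'
from h import *
pos,R,s=pose(); print(pos,s['time'])
p,d,c=grab('wrist','w4'); T=c['pose'];k=[c[i] for i in('fx','fy','cx','cy')];P=pts(d,T,k); ok=d>.03;z=P[...,2]
x=R.apply([0,0,1]);y=R.apply([0,1,0]);print(x)
for r in (100,140,170,190,205,225):
    g=lambda lo,hi:(P[r][(z[r]>lo)&(z[r]<hi)&ok[r]&(np.arange(640)>290)&(np.arange(640)<370)]-pos)
    for n,lo,hi in (('rail',.1,.117),('panel',.18,.21),('chan',.150,.172)):
        q=g(lo,hi)
        if len(q): print(r,n,len(q),'x',(q@x).min().round(4),np.median(q@x).round(4),(q@x).max().round(4),'y',np.median(q@y).round(3))
cv2.imwrite('pics/w4c.png',cv2.resize(p[60:280,240:420,::-1],None,fx=2.7,fy=2.7))
E
```

```text
time: 5.22
eef_pos: [0.5729, -0.0435, 0.1767]
ee_rot: [2.96, 1.569, -3.101]
contact_force: [0.6, 0.0, -0.9]
opening: 0.0074
[ 0.57293784 -0.04350062  0.17669036] 5.225
[ 0.97548544  0.22005569 -0.00191071]
100 rail 10 x 0.0087 0.0114 0.0143 y 0.077
140 rail 10 x 0.0083 0.0112 0.0141 y 0.053
170 rail 9 x 0.0085 0.0112 0.0138 y 0.033
170 chan 14 x -0.0023 0.001 0.0044 y 0.044
190 rail 10 x 0.0082 0.011 0.0142 y 0.02
190 panel 19 x -0.0029 0.0008 0.0045 y 0.044
205 panel 22 x -0.0029 0.001 0.005 y 0.041
205 chan 24 x 0.0068 0.0126 0.0185 y 0.027
225 panel 21 x -0.003 0.0009 0.0046 y 0.033
225 chan 25 x 0.0065 0.0127 0.0189 y 0.016
```

View pics/w4c.png

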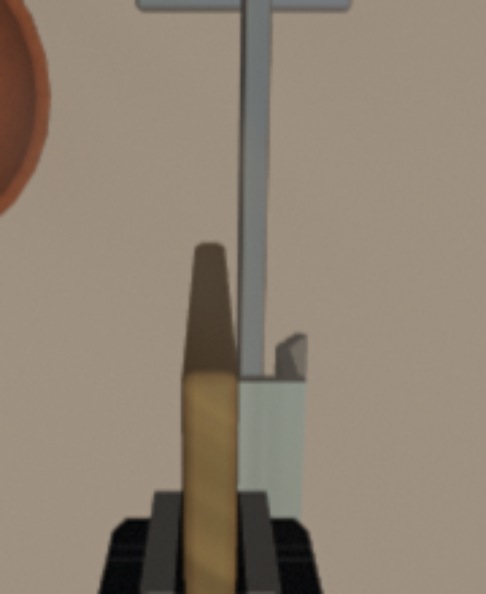

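```bash
python3 -m inch '[{"gripper":255,"slide":[0.01,0,0.003],"delta_rot":[0,0,0]},{"gripper":255,"slide":[0.03,0,0.003],"delta_rot":[0,0,0]},{"gripper":255,"slide":[0.055,0,0.003],"delta_rot":[0,0,0]},{"gripper":255,"slide":[0.08,0,0.003],"delta_rot":[0,0,0]},{"gripper":255,"slide":[0.085,0,0.003],"delta_rot":[0,0,0]}]' 40
python3 - <<'E'
from h import *
pos,R,s=pose(); print(pos,s['time'],s['contact_force'])
p,d,c=grab('wrist','w5'); T=c['pose'];k=[c[i] for i in('fx','fy','cx','cy')];P=pts(d,T,k); ok=d>.03;z=P[...,2]
x=R.apply([0,0,1]);y=R.apply([0,1,0]);zb=pos[2]+.0245
for r in (140,170,190,205,225):
    g=lambda lo,hi:(P[r][(z[r]>lo)&(z[r]<hi)&ok[r]&(np.arange(640)>290)&(np.arange(640)<370)]-pos)
    for n,lo,hi in (('rail',.1,.117),('panel',zb-.012,zb+.012),('chan',zb-.048,zb-.032)):
        q=g(lo,hi)
        if len(q): print(r,n,len(q),'x',(q@x).min().round(4),np.median(q@x).round(4),(q@x).max().round(4),'y',np.median(q@y).round(3),'z',np.median(q[:,2]+pos[2]).round(4))
cv2.imwrite('pics/w5c.png',cv2.resize(p[60:280,240:420,::-1],None,fx=2.7,fy=2.7))
E
```

```text
time: 5.9
eef_pos: [0.5739, -0.0433, 0.1423]
ee_rot: [2.994, 1.568, -3.067]
contact_force: [0.7, 0.0, -0.5]
opening: 0.0072
[ 0.57391842 -0.04330301  0.14234195] 5.9 [ 0.68417489  0.03829529 -0.53042705]
140 rail 12 x 0.0073 0.01 0.0128 y 0.058 z 0.11
170 rail 12 x -0.003 0.0097 0.0127 y 0.041 z 0.1101
170 chan 12 x -0.0023 0.001 0.0038 y 0.044 z 0.1202
190 rail 19 x 0.0074 0.0124 0.0195 y 0.03 z 0.1089
190 panel 15 x -0.0016 0.0012 0.004 y 0.044 z 0.1559
205 panel 21 x -0.0029 0.0008 0.0046 y 0.041 z 0.1664
205 chan 25 x 0.0063 0.0124 0.0185 y 0.027 z 0.1264
225 panel 20 x -0.003 0.001 0.0047 y 0.033 z 0.1664
225 chan 25 x 0.0064 0.0126 0.0189 y 0.016 z 0.1268
```

View pics/w5c.png

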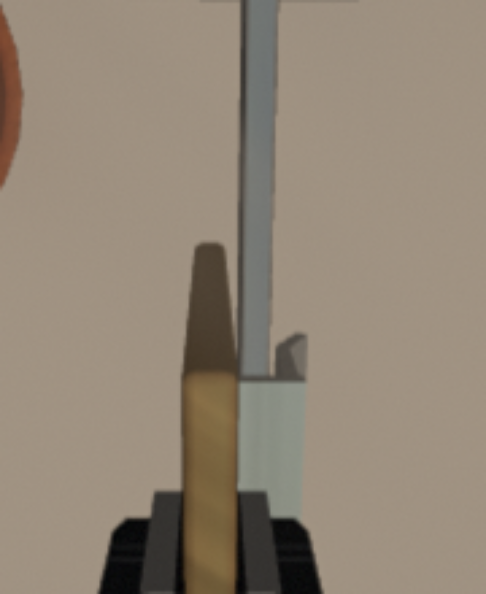

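The rail, at (255,350) in the crop, sits cleanly between the panel and the tongue, with no contact. I'll lower the board until it seats.

```bash
python3 -m inch '[{"gripper":255,"slide":[0.015,0,0],"delta_rot":[0,0,0]},{"gripper":255,"slide":[0.028,0,0],"delta_rot":[0,0,0]},{"gripper":255,"slide":[0.033,0,0],"delta_rot":[0,0,0]},{"gripper":255,"slide":[0.033,0,0],"delta_rot":[0,0,0]},{"gripper":255,"slide":[0.033,0,0],"delta_rot":[0,0,0]}]' 40
```

```text
time: 6.58
eef_pos: [0.5741, -0.0433, 0.1298]
ee_rot: [2.906, 1.569, 3.128]
contact_force: [-2.1, 0.4, 3.2]
opening: 0.0073
```

```bash
python3 -m inch '[{"gripper":245,"slide":[0.001,0,0],"delta_rot":[0,0,0]},{"gripper":235,"slide":[0.001,0,0],"delta_rot":[0,0,0]},{"gripper":220,"slide":[0,0,0],"delta_rot":[0,0,0]},{"gripper":200,"slide":[0,0,0],"delta_rot":[0,0,0]},{"gripper":170,"slide":[0,0,0],"delta_rot":[0,0,0]}]' 40
python3 - <<'E'
from h import *
pos,R,s=pose(); print(pos,s['time'],s['contact_force'],s['opening'])
p,d,c=grab('wrist','w6');
cv2.imwrite('pics/w6c.png',cv2.resize(p[60:280,240:420,::-1],None,fx=2.7,fy=2.7))
E
```

```text
time: 7.2
eef_pos: [0.5742, -0.0433, 0.1296]
ee_rot: [2.971, 1.569, -3.09]
contact_force: [0.1, -0.5, 0.8]
opening: 0.0286
[ 0.57420535 -0.0432976   0.129578  ] 7.2 [ 0.09558684 -0.5169369   0.76863362] 0.02864306394045747
```

View pics/w6c.png

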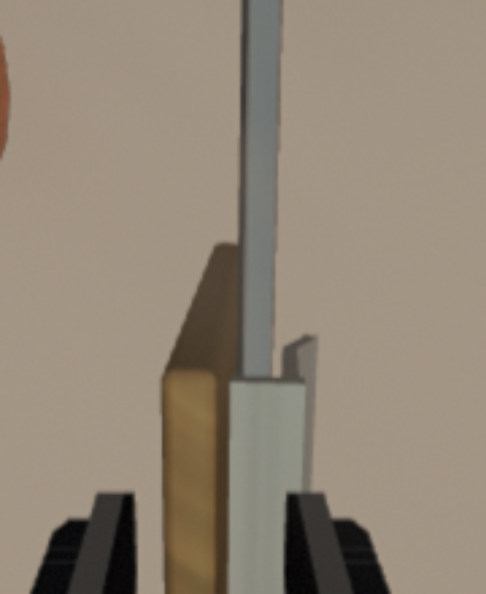

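The board hangs on the rail, leaning slightly toward the robot, and is clear of both pads. I'll open further, lift away and move to the clip.

```bash
python3 -m inch '[{"gripper":80,"slide":[0,0,0],"delta_rot":[0,0,0]},{"gripper":0,"slide":[0,0,0],"delta_rot":[0,0,0]},{"gripper":0,"slide":[-0.1,0,0],"delta_rot":[0,0,0]},{"gripper":0,"slide":[-0.22,0,0],"delta_rot":[0,0,0]},{"gripper":0,"slide":[-0.33,0,0],"delta_rot":[0,0,0]}]' 40
python3 -c "
from h import *
plan([.502,-.2805,.26],-13.3)"
```

```text
time: 7.88
eef_pos: [0.5744, -0.0434, 0.2633]
ee_rot: [2.939, 1.57, -3.122]
contact_force: [1.1, 0.6, 0.2]
opening: 0.0853
o 0 slide [ 0.0084 -0.5385 -0.3068] rot [ 0.0722 -0.0002  0.    ] deg 26.0
o 180 slide [ 0.0084 -0.5385 -0.3068] rot [-4.278e-01 -0.000e+00 -3.000e-04] deg 154.0
dist 0.24792534616714687 q [-0.5   0.17  0.6   1.63 -0.1   1.38  0.33] t 7.875
```

```bash
python3 -m inch '[{"gripper":0,"slide":[0,-0.13,-0.075],"delta_rot":[0.02,0,0]},{"gripper":0,"slide":[0.004,-0.27,-0.15],"delta_rot":[0.045,0,0]},{"gripper":0,"slide":[0.008,-0.41,-0.23],"delta_rot":[0.0722,0,0]},{"gripper":0,"slide":[0.008,-0.5385,-0.3068],"delta_rot":[0.0722,0,0]},{"gripper":0,"slide":[0.008,-0.5385,-0.3068],"delta_rot":[0.0722,0,0]}]' 40
python3 -c "
from h import *
plan([.502,-.2805,.26],-13.3)
p,d,c=grab('wrist','w7');grab('top','t7')
cv2.imwrite('pics/w7c.png',cv2.resize(p[100:300,230:410,::-1],None,fx=3,fy=3))"
```

```text
time: 8.5
eef_pos: [0.4984, -0.2873, 0.2608]
ee_rot: [-1.778, 1.567, -2.021]
contact_force: [1.0, 0.1, 0.2]
opening: 0.0856
o 0 slide [0.0019 0.0186 0.0048] rot [-0.0018 -0.0001  0.0005] deg 0.7
o 180 slide [0.0019 0.0186 0.0048] rot [4.982e-01 8.000e-04 2.000e-04] deg 179.4
dist 0.007721023693525186 q [-0.24  0.19  0.82  1.64 -0.14  1.37  0.35] t 8.5
```

View pics/w7c.png

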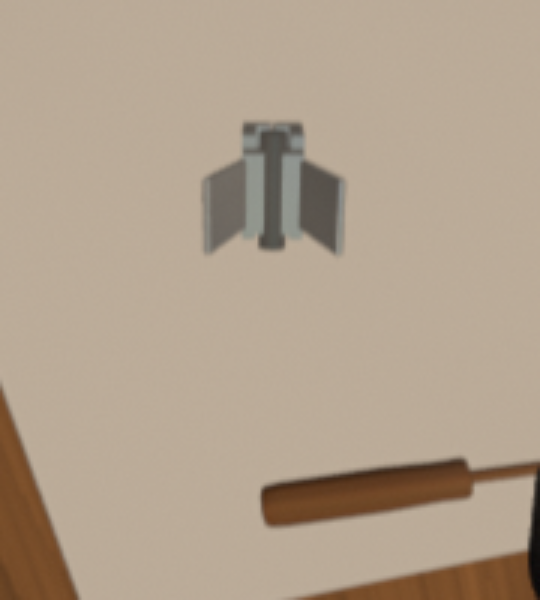

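The clip stands with its handles up in a V, plate tops at about crop (206,215) and (340,215). I'll measure it.

Run:
```python
from h import *
p,d,T,k=load('w7');P=pts(d,T,k); z=P[...,2]
m=np.zeros(d.shape,bool);m[125:200,285:360]=1;m&=d>.03
for lo,hi,zz in((.088,.11,.098),(.04,.06,.05),(.018,.2,None)):
    v,u=np.nonzero(m&(z>lo)&(z<hi)); print(u.min(),u.max(),v.min(),v.max(),z[v,u].max()); rep(P[v,u],f'{lo} pts')
    if zz: rep(ray(u,v,T,k,zz),'plane')
v,u=np.nonzero(m&(z>.088)); c0=(u<321)
for s in (c0,~c0): print(P[v[s],u[s]].mean(0).round(4),u[s].min(),u[s].max(),v[s].min(),v[s].max())
plan([.502,-.2805,.26],-13.3)
```

```text
298 344 159 185 0.0948013226750582
0.088 pts c [ 504.4 -281.4] size [25.7 46. ] long dir deg -14.5 n 221
plane c [ 504.7 -280. ] size [26.1 45.2] long dir deg -15.0 n 221
310 331 144 183 0.0599574976173845
0.04 pts c [ 504.  -281.3] size [43.9 23.2] long dir deg 75.2 n 717
plane c [ 504.  -281.6] size [44.7 23.4] long dir deg 75.7 n 717
298 344 142 185 0.0948013226750582
0.018 pts c [ 504.3 -281.4] size [43.8 46. ] long dir deg -14.3 n 1448
[ 0.4837 -0.2757  0.0921] 298 302 159 185
[ 0.5246 -0.286   0.0921] 340 344 160 185
o 0 slide [0.0004 0.0016 0.0005] rot [-0.0003 -0.0002 -0.    ] deg 0.1
o 180 slide [0.0004 0.0016 0.0005] rot [ 4.997e-01 -1.000e-04  3.000e-04] deg 179.9
dist 0.0007059903816291437 q [-0.24  0.19  0.81  1.64 -0.14  1.37  0.35] t 8.6
```

```bash
python3 -c "
from h import *
plan([.503,-.281,.074],-14.4)"
```

```text
o 0 slide [0.4654 0.0009 0.0037] rot [ 0.0027 -0.0002 -0.    ] deg 1.0
o 180 slide [0.4654 0.0009 0.0037] rot [-4.973e-01  1.000e-04 -2.000e-04] deg 179.0
dist 0.1861605947204576 q [-0.24  0.19  0.81  1.64 -0.14  1.37  0.35] t 8.6
```

```bash
python3 -m inch '[{"gripper":0,"slide":[0.13,0.001,0.004],"delta_rot":[0.0027,0,0]},{"gripper":0,"slide":[0.26,0.001,0.004],"delta_rot":[0.0027,0,0]},{"gripper":0,"slide":[0.38,0.001,0.004],"delta_rot":[0.0027,0,0]},{"gripper":0,"slide":[0.465,0.001,0.004],"delta_rot":[0.0027,0,0]},{"gripper":0,"slide":[0.465,0.001,0.004],"delta_rot":[0.0027,0,0]}]' 40
python3 -c "
from h import *
plan([.503,-.281,.074],-14.4)
p,d,c=grab('wrist','w8')
cv2.imwrite('pics/w8c.png',cv2.resize(p[100:400,150:490,::-1],None,fx=2,fy=2))"
```

```text
time: 9.22
eef_pos: [0.5022, -0.2778, 0.0714]
ee_rot: [2.957, 1.564, 2.709]
contact_force: [0.6, 0.0, 0.8]
opening: 0.0855
o 0 slide [-0.0065 -0.0072  0.0039] rot [ 0.0005 -0.0011 -0.0002] deg 0.5
o 180 slide [-0.0065 -0.0072  0.0039] rot [-4.995e-01  3.000e-04 -1.800e-03] deg 179.8
dist 0.004168465207235952 q [-0.17  0.38  0.75  1.85 -0.3   1.03  0.45] t 9.225
```

View pics/w8c.png

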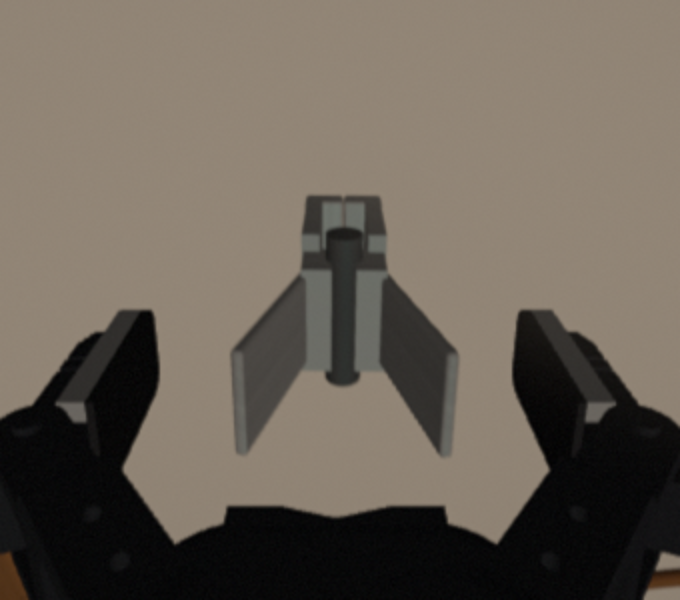

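```bash
python3 -c "
from h import *
print(pose()[0]);plan([.503,-.281,.0735],-14.4)"
```

```text
[ 0.50346289 -0.27919387  0.07357549]
o 0 slide [ 0.0002 -0.0047 -0.    ] rot [ 0.0004 -0.0005 -0.0001] deg 0.2
o 180 slide [ 0.0002 -0.0047 -0.    ] rot [-4.996e-01  1.000e-04 -8.000e-04] deg 179.8
dist 0.0018660362825031218 q [-0.17  0.38  0.75  1.85 -0.3   1.03  0.45] t 9.275
```

```bash
python3 -m inch '[{"gripper":0,"slide":[0,-0.004,0],"delta_rot":[0.0004,-0.0003,0]},{"gripper":90,"slide":[0,-0.004,0],"delta_rot":[0.0004,-0.0003,0]},{"gripper":130,"slide":[0,-0.004,0],"delta_rot":[0.0004,-0.0003,0]},{"gripper":170,"slide":[0,-0.004,0],"delta_rot":[0.0004,-0.0003,0]},{"gripper":200,"slide":[0,-0.004,0],"delta_rot":[0.0004,-0.0003,0]}]' 40
python3 -m inch '[{"gripper":230,"slide":[0,0,0],"delta_rot":[0,0,0]},{"gripper":255,"slide":[0,0,0],"delta_rot":[0,0,0]},{"gripper":255,"slide":[0,0,0],"delta_rot":[0,0,0]},{"gripper":255,"slide":[0,0,0],"delta_rot":[0,0,0]}]' 40
python3 -c "
from h import *
p,d,c=grab('wrist','w9')
print(pose()[0])
cv2.imwrite('pics/w9c.png',cv2.resize(p[100:400,150:490,::-1],None,fx=2,fy=2))"
```

```text
time: 9.9
eef_pos: [0.5019, -0.2812, 0.0772]
ee_rot: [2.556, 1.566, 2.304]
contact_force: [-10.4, 5.2, 27.2]
opening: 0.0219
time: 10.4
eef_pos: [0.5023, -0.2816, 0.0777]
ee_rot: [2.515, 1.567, 2.264]
contact_force: [-0.7, -0.0, 6.4]
opening: 0.0188
[ 0.50237078 -0.28155499  0.07766731]
```

View pics/w9c.png

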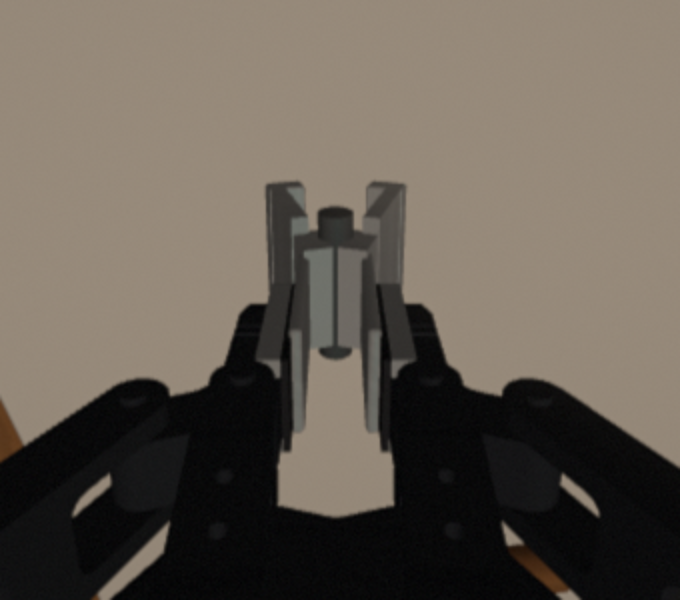

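The clip is squeezed to its stop (18.8 mm opening) with its jaws spread at crop (270,230) and (400,230). Lifting now.

```bash
python3 -m inch '[{"gripper":255,"slide":[-0.03,0,0],"delta_rot":[0,0,0]},{"gripper":255,"slide":[-0.12,0,0],"delta_rot":[0,0,0]},{"gripper":255,"slide":[-0.24,0,0],"delta_rot":[0,0,0]},{"gripper":255,"slide":[-0.36,0,0],"delta_rot":[0,0,0]},{"gripper":255,"slide":[-0.46,0,0],"delta_rot":[0,0,0]}]' 40
python3 - <<'E'
from h import *
p,d,c=grab('wrist','w10');pos,R,s=pose();print(pos,s['opening'],s['contact_force'],s['time'])
cv2.imwrite('pics/w10c.png',cv2.resize(p[100:400,150:490,::-1],None,fx=2,fy=2))
T=c['pose'];k=[c[i] for i in('fx','fy','cx','cy')];P=pts(d,T,k)
for r in range(190,285,8):
    q=R.inv().apply(P[r,280:360:6]-pos); print(r,[tuple((a*1000).round().astype(int)) for a in q if a[0]<.12])
p,d,c=grab('top','t10');T=c['pose'];k=[c[i] for i in('fx','fy','cx','cy')];P=pts(d,T,k);z=P[...,2]
m=np.zeros(d.shape,bool);m[170:230,330:385]=1;m&=d>.1
print('board top z',z[m].max())
v,u=np.nonzero(m&(z>.125)&(z<.18)); print(u.min(),u.max(),v.min(),v.max());rep(P[v,u],'board');rep(ray(u,v,T,k,.153),'plane')
cv2.imwrite('pics/t10c.png',cv2.resize(p[150:270,300:460,::-1],None,fx=4.5,fy=4.5))
grab('scene','s10')
E
```

```text
time: 11.08
eef_pos: [0.5027, -0.2821, 0.2637]
ee_rot: [2.307, 1.568, 2.056]
contact_force: [-0.3, 0.3, -1.0]
opening: 0.0187
[ 0.50481188 -0.28359243  0.26906502] 0.01890040995318746 [ 1.9854485  -2.71858722  3.61431893] 11.125
190 []
198 [(np.int64(59), np.int64(20), np.int64(-22)), (np.int64(55), np.int64(21), np.int64(-18)), (np.int64(64), np.int64(18), np.int64(-15)), (np.int64(65), np.int64(18), np.int64(9)), (np.int64(56), np.int64(21), np.int64(12)), (np.int64(55), np.int64(21), np.int64(16)), (np.int64(66), np.int64(17), np.int64(21))]
206 [(np.int64(60), np.int64(14), np.int64(-22)), (np.int64(43), np.int64(20), np.int64(-17)), (np.int64(40), np.int64(21), np.int64(-13)), (np.int64(35), np.int64(23), np.int64(-6)), (np.int64(34), np.int64(23), np.int64(-2)), (np.int64(34), np.int64(23), np.int64(1)), (np.int64(41), np.int64(21), np.int64(8)), (np.int64(41), np.int64(21), np.int64(11)), (np.int64(51), np.int64(17), np.int64(16)), (np.int64(67), np.int64(11), np.int64(21))]
214 [(np.int64(60), np.int64(8), np.int64(-22)), (np.int64(44), np.int64(15), np.int64(-17)), (np.int64
[... 4151 characters left out ...]
-20), np.int64(12), np.int64(-16)), (np.int64(-20), np.int64(12), np.int64(-14)), (np.int64(-20), np.int64(12), np.int64(-11)), (np.int64(-14), np.int64(8), np.int64(-9)), (np.int64(14), np.int64(-9), np.int64(-9)), (np.int64(30), np.int64(-19), np.int64(-2)), (np.int64(32), np.int64(-21), np.int64(1)), (np.int64(-12), np.int64(7), np.int64(6)), (np.int64(-15), np.int64(9), np.int64(8)), (np.int64(-19), np.int64(12), np.int64(10)), (np.int64(-20), np.int64(12), np.int64(12)), (np.int64(-13), np.int64(8), np.int64(16))]
board top z 0.15902435442023366
343 376 199 208
board c [570.9 -44.1] size [ 8.2 89. ] long dir deg -77.5 n 114
plane c [570.1 -44. ] size [ 8.7 89.7] long dir deg -77.3 n 114
```

View pics/w10c.png

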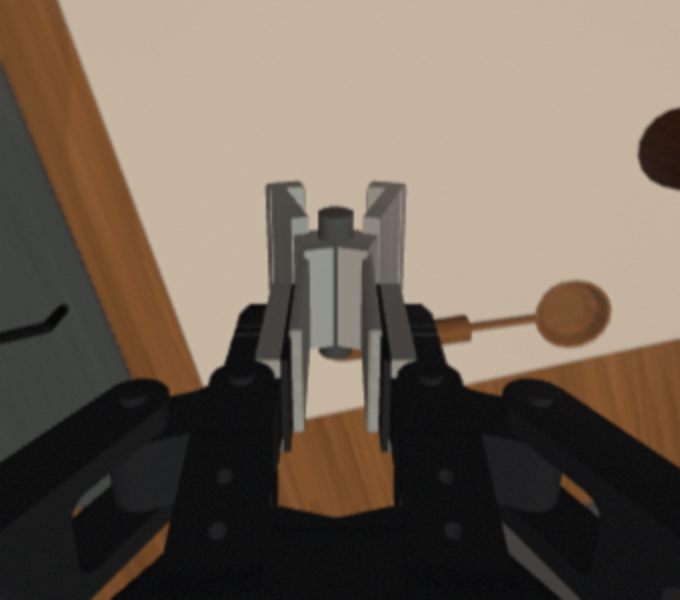

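View pics/t10c.png

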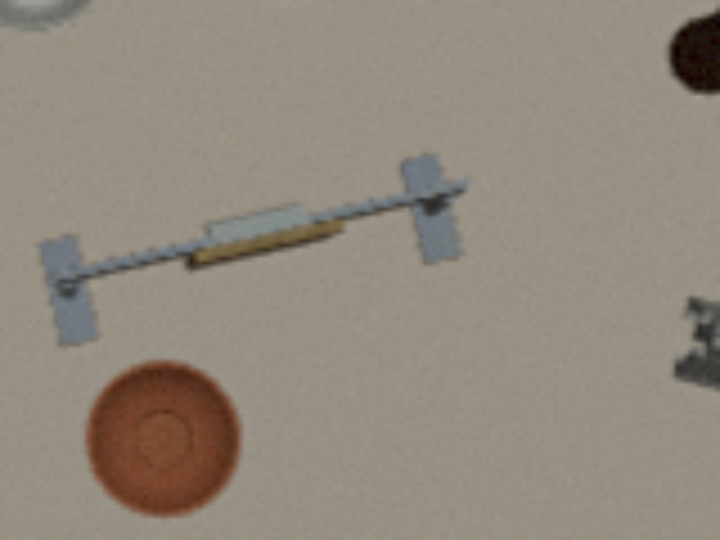

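```bash
python3 -c "
from h import *
plan([.570,-.044,.265],12.6)"
```

```text
o 0 slide [-0.0012  0.6193  0.0121] rot [-0.075   0.0003 -0.0003] deg 27.0
o 180 slide [-0.0012  0.6193  0.0121] rot [ 4.25e-01 -4.00e-04 -3.00e-04] deg 153.0
dist 0.24776386780486015 q [-0.25  0.19  0.82  1.63 -0.15  1.38  0.34] t 11.225
```

```bash
python3 -m inch '[{"gripper":255,"slide":[0,0.1,0.002],"delta_rot":[-0.015,0,0]},{"gripper":255,"slide":[0,0.24,0.005],"delta_rot":[-0.035,0,0]},{"gripper":255,"slide":[0,0.38,0.008],"delta_rot":[-0.055,0,0]},{"gripper":255,"slide":[0,0.52,0.01],"delta_rot":[-0.075,0,0]},{"gripper":255,"slide":[0,0.6,0.012],"delta_rot":[-0.075,0,0]}]' 40
python3 -c "
from h import *
plan([.570,-.044,.265],12.6)"
```

```text
time: 11.85
eef_pos: [0.5676, -0.0471, 0.2625]
ee_rot: [1.857, 1.567, 2.082]
contact_force: [0.0, -0.0, -0.2]
opening: 0.0188
o 0 slide [-0.0061  0.0063  0.0076] rot [ 0.0008 -0.0002 -0.0005] deg 0.4
o 180 slide [-0.0061  0.0063  0.0076] rot [-4.992e-01  8.000e-04 -2.000e-04] deg 179.7
dist 0.004650977904058059 q [-0.51  0.15  0.62  1.65 -0.09  1.37  0.34] t 11.85
```

```bash
python3 -m inch '[{"gripper":255,"slide":[-0.005,0.006,0.0076],"delta_rot":[0,0,0]},{"gripper":255,"slide":[-0.005,0.006,0.0076],"delta_rot":[0,0,0]},{"gripper":255,"slide":[-0.005,0.006,0.0076],"delta_rot":[0,0,0]}]' 40
cat > m.py <<'E'
from h import *
import sys
tag=sys.argv[1]
pos,R,s=pose();print(pos,s['opening'],s['contact_force'],s['time'])
p,d,c=grab('wrist',tag)
cv2.imwrite(f'pics/{tag}c.png',cv2.resize(p[100:400,150:490,::-1],None,fx=2,fy=2))
T=c['pose'];k=[c[i] for i in('fx','fy','cx','cy')];P=pts(d,T,k)
Q=R.inv().apply((P-pos).reshape(-1,3)).reshape(P.shape)
np.save(f'pics/{tag}Q.npy',Q)
E
python3 m.py w11
python3 - <<'E'
import numpy as np
Q=np.load('pics/w11Q.npy')*1000
for r in (195,200,206,214,222,230,270): print(r,[(c,*Q[r,c].round().astype(int).tolist()) for c in range(278,362,4)])
E
```

```text
time: 12.22
eef_pos: [0.5694, -0.0465, 0.2642]
ee_rot: [2.207, 1.568, 2.429]
contact_force: [0.1, -1.0, 0.1]
opening: 0.0192
[ 0.56943579 -0.04646206  0.26424419] 0.019223438801025134 [ 0.14288284 -1.0130854   0.12333208] 12.225
195 [(278, 254, -43, -51), (282, 255, -44, -46), (286, 55, 20, -19), (290, 57, 19, -17), (294, 58, 19, -14), (298, 60, 18, -12), (302, 61, 18, -9), (306, 254, -43, -14), (310, 252, -43, -9), (314, 254, -43, -4), (318, 110, 2, 1), (322, 111, 2, 5), (326, 125, -2, 8), (330, 151, -10, 13), (334, 61, 18, 12), (338, 60, 18, 14), (342, 57, 19, 17), (346, 56, 19, 19), (350, 56, 20, 22), (354, 256, -44, 49), (358, 254, -43, 54)]
200 [(278, 255, -51, -51), (282, 254, -50, -46), (286, 54, 17, -19), (290, 47, 19, -16), (294, 47, 19, -13), (298, 59, 15, -12), (302, 61, 15, -9), (306, 254, -50, -14), (310, 254, -50, -9), (314, 255, -51, -4), (318, 112, -2, 1), (322, 110, -2, 5), (326, 126, -7, 8), (330, 151, -16, 13), (334, 60, 15, 12), (338, 46, 20, 13), (342, 46, 20, 16), (346, 46, 20, 18), (350, 57, 16, 22), (354, 254, -50, 49), (358, 254, -50, 54)]
206 [(278, 255, -59
[... 1355 characters left out ...]
302, 17, 13, -7), (306, 19, 12, -5), (310, 21, 11, -3), (314, 22, 11, -1), (318, 24, 10, 1), (322, 21, 11, 3), (326, 20, 11, 6), (330, 19, 12, 8), (334, 19, 12, 10), (338, 30, 7, 13), (342, 38, 4, 16), (346, 48, -1, 19), (350, 58, -5, 23), (354, 254, -93, 51), (358, 254, -93, 56)]
270 [(278, -12, 6, -16), (282, -19, 11, -14), (286, -19, 11, -12), (290, -19, 11, -10), (294, -21, 12, -9), (298, -19, 11, -7), (302, -9, 5, -6), (306, 20, -13, -5), (310, 21, -13, -3), (314, 21, -14, -1), (318, 25, -16, 1), (322, 20, -13, 4), (326, 19, -13, 6), (330, 18, -12, 8), (334, -16, 9, 8), (338, -18, 10, 10), (342, -19, 11, 11), (346, -19, 11, 13), (350, -18, 10, 15), (354, -19, 11, 16), (358, -12, 7, 19)]
```

View pics/w11c.png

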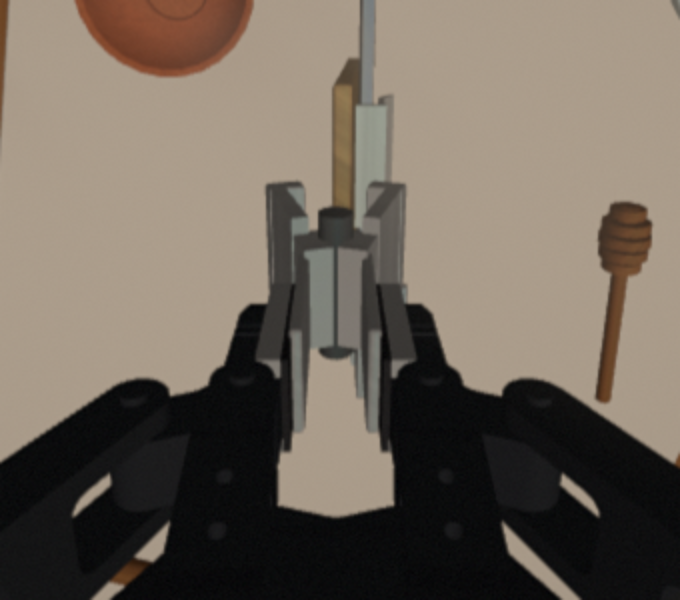

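Run:
```python
import numpy as np
Q=np.load('pics/w11Q.npy')*1000
for r in (145,155,165,175,185,190):
    m=(Q[r,:,0]>104)&(Q[r,:,0]<114)&(np.arange(640)>300)&(np.arange(640)<350)
    q=Q[r][m]; print(r,len(q),np.flatnonzero(m)[[0,-1]],q.min(0).round(1),np.median(q,0).round(1),q.max(0).round(1))
for r in range(193,197):print(Q[r,296:304].round(0).tolist(),Q[r,332:338].round(0).tolist())
```

```text
145 11 [316 326] [109.5  42.9  -0.2] [110.7  43.2   3.7] [113.3  43.4   7.7]
155 10 [316 325] [110.1  35.1  -0.2] [111.1  35.3   3.3] [112.4  35.5   6.9]
165 10 [316 325] [109.8  26.9  -0.2] [110.9  27.3   3.4] [112.6  27.5   7. ]
175 10 [316 325] [110.3  18.5  -0.3] [111.3  19.    3.4] [113.4  19.2   7.1]
185 10 [316 325] [109.7  10.4  -0.2] [111.3  10.6   3.4] [111.9  11.1   7.1]
190 10 [316 325] [109.7   5.9  -0.3] [111.3   6.3   3.4] [112.8   6.8   7.1]
[[62.0, 19.0, -13.0], [60.0, 20.0, -12.0], [61.0, 20.0, -12.0], [61.0, 20.0, -11.0], [61.0, 19.0, -10.0], [61.0, 20.0, -10.0], [255.0, -41.0, -19.0], [254.0, -41.0, -18.0]] [[151.0, -8.0, 15.0], [150.0, -8.0, 16.0], [61.0, 19.0, 12.0], [60.0, 20.0, 12.0], [60.0, 20.0, 13.0], [60.0, 20.0, 14.0]]
[[58.0, 20.0, -13.0], [59.0, 19.0, -12.0], [60.0, 19.0, -12.0], [60.0, 19.0, -11.0], [59.0, 19.0, -10.0], [61.0, 19.0, -10.0], [61.0, 19.0, -9.0], [256.0, -43.0, -18.0]] [[151.0, -9.0, 15.0], [62.0, 18.0, 11.0], [60.0, 19.0, 12.0], [60.0, 19.0, 12.0], [59.0, 19.0, 13.0], [60.0, 19.0, 14.0]]
[[59.0, 19.0, -13.0], [58.0, 19.0, -12.0], [60.0, 18.0, -12.0], [61.0, 18.0, -11.0], [59.0, 19.0, -10.0], [60.0, 18.0, -10.0], [61.0, 18.0, -9.0], [254.0, -43.0, -18.0]] [[151.0, -11.0, 15.0], [60.0, 18.0, 11.0], [61.0, 18.0, 12.0], [60.0, 18.0, 12.0], [60.0, 18.0, 13.0], [60.0, 18.0, 14.0]]
[[60.0, 18.0, -13.0], [60.0, 18.0, -12.0], [59.0, 18.0, -12.0], [61.0, 17.0, -11.0], [60.0, 18.0, -10.0], [60.0, 18.0, -10.0], [60.0, 18.0, -9.0], [254.0, -45.0, -18.0]] [[150.0, -11.0, 15.0], [60.0, 18.0, 11.0], [60.0, 18.0, 12.0], [60.0, 18.0, 12.0], [60.0, 18.0, 13.0], [59.0, 18.0, 14.0]]
```

```bash
python3 -m inch '[{"gripper":255,"slide":[0.03,0,0.0065],"delta_rot":[0,0,0]},{"gripper":255,"slide":[0.06,0,0.0065],"delta_rot":[0,0,0]},{"gripper":255,"slide":[0.09,0,0.0065],"delta_rot":[0,0,0]},{"gripper":255,"slide":[0.1,0,0.0065],"delta_rot":[0,0,0]},{"gripper":255,"slide":[0.1,0,0.0065],"delta_rot":[0,0,0]}]' 40
python3 m.py w12
python3 - <<'E'
import numpy as np
Q=np.load('pics/w12Q.npy')*1000
for r in (150,165,175,185,190):
    m=(Q[r,:,0]>64)&(Q[r,:,0]<76)&(np.arange(640)>300)&(np.arange(640)<350)
    q=Q[r][m]; print(r,len(q),np.flatnonzero(m)[[0,-1]],q.min(0).round(1),np.median(q,0).round(1),q.max(0).round(1))
E
```

```text
time: 12.9
eef_pos: [0.5718, -0.0456, 0.224]
ee_rot: [2.203, 1.567, 2.425]
contact_force: [0.9, -1.2, -0.7]
opening: 0.0188
[ 0.57182969 -0.04560472  0.22403692] 0.018817277956049205 [ 0.86367173 -1.20455667 -0.6845867 ] 12.9
150 8 [314 321] [73.2 45.1 -1.4] [73.8 45.4  0.9] [75.6 45.5  3.3]
165 12 [312 323] [69.7 35.5 -2.7] [71.1 35.8  1. ] [72.5 36.1  4.7]
175 12 [312 323] [69.9 28.3 -2.8] [70.8 29.1  1. ] [73.8 29.3  4.7]
185 12 [312 323] [69.9 21.3 -2.8] [70.8 22.1  1. ] [73.3 22.3  4.7]
190 12 [312 323] [69.8 17.9 -2.8] [70.9 18.5  1. ] [72.7 18.8  4.8]
```

View pics/w12c.png

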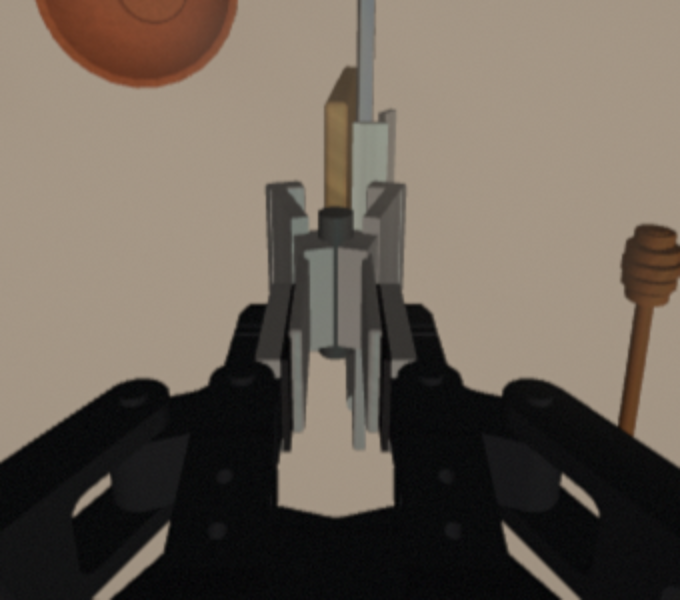

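The board's top edge is centred between the jaws: board at about crop (337,150), jaws at 270 and 403. Lowering the last 25 mm.

```bash
python3 -m inch '[{"gripper":255,"slide":[0.015,0,0.001],"delta_rot":[0,0,0]},{"gripper":255,"slide":[0.03,0,0.001],"delta_rot":[0,0,0]},{"gripper":255,"slide":[0.045,0,0.001],"delta_rot":[0,0,0]},{"gripper":255,"slide":[0.06,0,0.001],"delta_rot":[0,0,0]},{"gripper":255,"slide":[0.063,0,0.001],"delta_rot":[0,0,0]}]' 40
python3 m.py w13
python3 - <<'E'
import numpy as np
Q=np.load('pics/w13Q.npy')*1000
for r in (175,185,190,200):
    m=(Q[r,:,0]>35)&(Q[r,:,0]<50)&(np.arange(640)>300)&(np.arange(640)<340)
    q=Q[r][m]; print(r,len(q),np.flatnonzero(m)[[0,-1]],q.min(0).round(1),np.median(q,0).round(1),q.max(0).round(1))
from h import *
p,d,c=grab('scene','s13');cv2.imwrite('pics/s13c.png',cv2.resize(p[150:280,240:350,::-1],None,fx=4.5,fy=4.5))
E
```

```text
time: 13.58
eef_pos: [0.5721, -0.0455, 0.1986]
ee_rot: [2.274, 1.567, 2.496]
contact_force: [0.8, 0.0, 0.3]
opening: 0.0187
[ 0.57205956 -0.04550932  0.19860864] 0.01873087462879666 [0.77810823 0.01216657 0.33681727] 13.575
175 14 [311 324] [44.8 34.3 -2.8] [45.6 35.3  1. ] [49.9 35.5  5. ]
185 13 [311 323] [44.5 28.6 -2.9] [45.6 29.2  0.7] [47.8 29.5  4.3]
190 13 [311 323] [44.5 25.7 -2.9] [45.6 26.1  0.7] [46.9 26.4  4.3]
200 15 [311 339] [44.2 19.3 -2.9] [45.7 19.8  1.4] [47.1 20.3 14.2]
```

View pics/w13c.png

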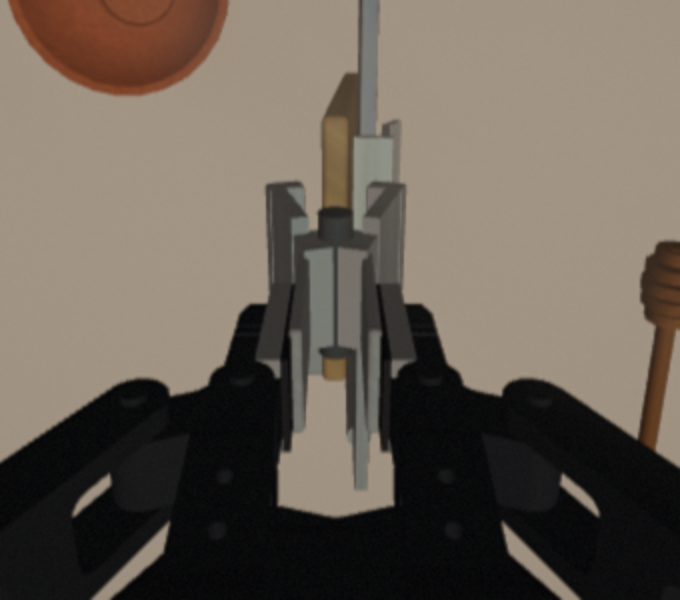

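View pics/s13c.png

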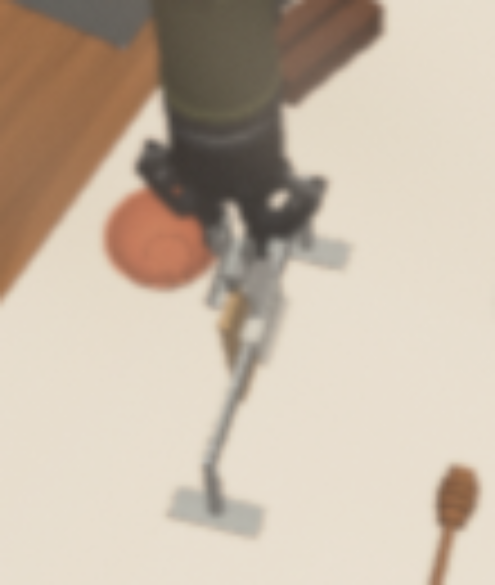

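The jaws straddle the board with its edge 16 mm above the tips, and the measured force is near zero. I'll settle briefly and check again.

```bash
python3 -m inch '[{"gripper":255,"slide":[0,0,0],"delta_rot":[0,0,0]},{"gripper":255,"slide":[0,0,0],"delta_rot":[0,0,0]},{"gripper":255,"slide":[0,0,0],"delta_rot":[0,0,0]},{"gripper":255,"slide":[0,0,0],"delta_rot":[0,0,0]}]' 40
python3 m.py w14
python3 - <<'E'
import numpy as np
Q=np.load('pics/w14Q.npy')*1000
for r in (185,190):
    m=(Q[r,:,0]>35)&(Q[r,:,0]<50)&(np.arange(640)>300)&(np.arange(640)<328)
    q=Q[r][m]; print(r,np.median(q,0).round(1),q.min(0).round(1),q.max(0).round(1))
print([Q[200,c].round().tolist() for c in (298,300,334,338)])
from h import *
s=manip.observe(); print(np.abs(s['dq']).max())
p,d,c=grab('top','t14');cv2.imwrite('pics/t14.png',p[100:300,150:550,::-1].repeat(2,0).repeat(2,1)[:, :800])
E
```

```text
time: 14.18
eef_pos: [0.5724, -0.0455, 0.1992]
ee_rot: [2.075, 1.568, 2.297]
contact_force: [-0.4, 0.9, -0.3]
opening: 0.0188
[ 0.57240966 -0.04552267  0.19918291] 0.018758325706762367 [-0.42097954  0.90053624 -0.3141961 ] 14.175
185 [45.9 29.1  0.4] [44.8 28.3 -3.6] [48.8 29.4  4.3]
190 [46.2 25.9  0.4] [45.  25.2 -3.6] [48.6 26.3  4.3]
[[59.0, 15.0, -12.0], [60.0, 15.0, -10.0], [59.0, 15.0, 12.0], [47.0, 19.0, 14.0]]
0.0015561460613858849
```

View pics/t14.png

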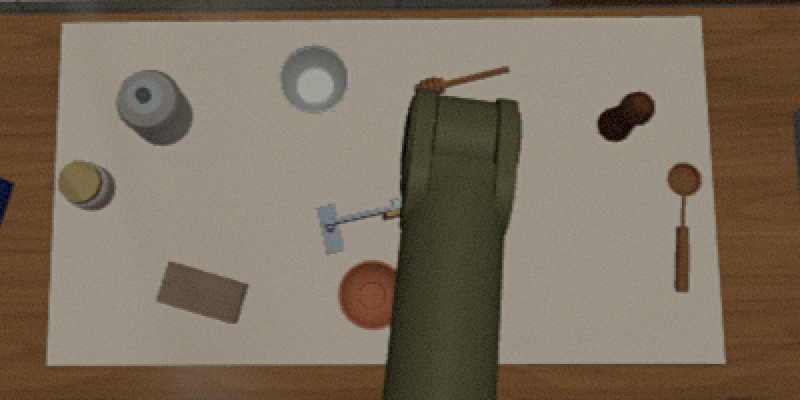

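The top view shows the bystanders where they were, the empty stand at (202,292), and the arm at rest over the rail. Handing in.

```bash
python3 -c "
from h import *
print(manip.close_job()); print(manip.observe()['time'])"
```

```text
the job is handed in; nothing more can be done
None
the job is handed in; nothing more can be done
```

The job is handed in at about 14.3 s. The bamboo board hangs on the rail, and the gripper is holding the spring clip open over the board's top edge. No verdict was reported.

**Board:** I lifted it from the stand, hung it by its channel near the middle of the rail, and released it. It leans about 0.06 rad toward the robot, under the 0.25 rad limit.

**Clip:** I took it by the handles and squeezed it to the stop with 40 N (18.8 mm finger opening). It was then lifted off the shelf and lowered over the board.

**Last checks:**
- **Jaw position:** in the wrist camera the jaws sit on either side of the board, within about 1 mm of centred. The tips are about 16 mm below the top edge.
- **Forces and motion:** the measured force on the tool was about 1 N or less, and the arm was at rest.
- **Bystanders:** the visible ones looked unmoved in the top view.
- **Disagreements:** the wrist and top cameras differed by 1–2 mm across the rail, so I relied on close-range wrist measurements. Two wrist readings while the arm was still settling were off by up to 5 mm, so I took them again at rest. Nothing failed.

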